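# Slide an empty colour jar through a self-closing waste flap

## Task

Push the self-closing flap of the waste chute open with one fingertip and, while that finger keeps it open, push the empty lidless jar along the deck and through the gap with the other finger, so that it drops into the chute. The jar is smeared with wet colour: slide it, do not lift it, and never let it touch the flap. Finish with the flap shut behind it and leave the lidded jar, the spatula, the cake on its stand and the spray gun where they are.

Things in the scene. Friction and masses are not known exactly. Their poses are not given: they have to be found in the camera images.
- chute: Steel waste-chute unit, fixed. Origin on the table under the middle of the flap gap; x points through the gap, away from the robot, y left, z up. Its deck is a flat top 100 mm above the table, x -200 to +4 mm, y -180 to +180 mm. The open-topped chute adjoins it: inside x 4 to 130, y -80 to +80 mm, walls 5 mm thick and level with the deck. Things fall in once their middle passes the deck's edge.
- gap (a point): Middle of the gap, on the deck's level. Along chute x = 0 a fence 4 mm thick and 50 mm high stands on the deck with this 102 mm wide gap, open above, between two round posts of 12 mm diameter and 54 mm height centred 57 mm left and right of this point. The flap fills the gap.
- chute_in (a point): Middle of the chute's floor, 8 mm above the table, 67 mm beyond the fence line.
- flap (a joint): Flap angle, rad: 0 shut (in line with the fence), growing as the free edge swings away from the robot over the chute, 1.57 square to the fence, stop at 1.7. It cannot swing towards the robot. A spring shuts it, about 0.02 N m at 0 and 0.10 N m at 1.57 rad; let go, it shuts within about a second.
- flap_hinge (a point): On the flap's upright hinge axis, at deck height, 50 mm left of the gap's middle. The flap is a white plastic plate 4 mm thick, reaching from 3 to 97 mm from this axis and from 103 to 145 mm above the table.
- flap_edge (a point): Mid-height point of the flap's free edge, 97 mm from the hinge axis; 124 mm above the table.
- jar: The empty jar: white plastic square tub without a lid, 46 x 46 mm, 40 mm high, walls 3 mm, brown inside, about 50 g, standing loose on the deck on the robot's side of the flap, in front of the gap (roughly squared to it, about 10 degrees at most). Origin: centre of its underside; x and y parallel to its sides, z up.
- jar_center (a point): Middle of the empty jar, 20 mm above its underside.
- full_jar: Bystander: lidded jar, 46 x 46 mm, round lid, 46 mm high, on the deck about 130 mm right of the gap's middle. Origin: centre of its underside.
- spatula: Bystander: spatula with wooden handle and black blade, 160 mm long, lying on the deck about 135 mm left of the gap's middle, roughly along the chute's x. Origin: under its middle.
- cake_stand: Bystander: brown cake on a round turntable, 230 mm across, 147 mm high, on the table to the right. Origin: centre of its underside.
- spray_gun: Bystander: spray gun with white cup on a round foot, 226 mm high, on the table to the left. Origin: centre of its foot's underside.

How it is judged:
By the outcome, as a careful person would: the job done as asked, in the order asked, and still so for the second after the job is handed in, with the robot touching nothing.
It also fails if it takes over 32 s, if anything falls off the work surface, if the arm or the gripper's body presses on something with over 40 N, if the wrist force passes 120 N, or if a joint passes its speed limit or range.

## Robot

A 6-joint arm with a two-finger parallel gripper is mounted at the origin on the work surface. World frame = base frame: x ahead of the robot, y to its left, z up, the work surface at z = 0. Lengths are in m, angles in rad, forces in N, time in s.
With the tool pointing down it reaches from about 0.35 to 0.975 m from the base axis. Payload 4.9 kg.
Tool frame: the origin (TCP) lies on the mounting face of the last link; the fingertips stand 173 mm ahead of it and the grasp point (between the pads) lies 155 mm ahead of it; x points along the fingers, z is the direction in which the jaws open and shut, and the axes are right-handed (so a half turn about x gives the same grasp; the last joint's range is limited). The gripper opens to 85 mm and grips with 20 to 120 N. Pads are 22 mm wide; open, the fingers measure 114 mm over their backs; the gripper's body (76 mm by 85 mm) begins 54 mm behind the grasp point. The pads swing forward as they close: fully open they stand 13 mm farther back than shut.
Start: joints at [-0.119, 0.053, 1.613, -0, 1.476, -0.119], TCP at [0.625, 0, 0.405] pointing down, gripper open.
Joint ranges: [-3.01, 3.01], [-1.01, 2.22], [0.06, 2.58], [-1.02, 4.17], [0.09, 2.62], [-3.14, 3.14]. Speed limits (rad/s): [2.57, 2.57, 3.14, 3.14, 3.14, 3.14].

## Interface

Orientations are given as a rotation vector (axis times angle).
In Python, from station import get_obs, get_image, get_calibration, finish_job, look_for, masks_of, tip_of gives the robot as it stands.
- The arm moves only by the tool carry_out, never from a script. Its argument "increments" is a list of rows, each a list of 3 entries, a list of its own where there are three numbers: the turn, a rotation vector about the world's x, y, z in units of 0.1 rad (1.0 is 0.1 rad), then the shift along the world's x, y, z in units of 20 mm (1.0 is 20 mm), then the opening, from 0 (shut) to 1 (fully open). A call has 1 to 8 rows; each row shifts and turns the pose as measured when the row begins; what a row does not reach is not made up. A row lasts 1/10 s, in which the tool goes at most 50 mm and 8.59 degrees, less where a joint would pass 70% of its speed; a pose out of reach is approached as far as the arm can. A call with a number of a shift or a turn outside -1 to 1 is refused whole. A call with a gripper value outside its range is refused whole. The fingers move at their own pace and stop on an object; "squeeze" is the grip in N (left out, the last holds). Time passes only in rows, so rows that do not move let the fingers close. It gives the time, the measured TCP pose, the force and the opening at its end, in the units of the state.
- get_obs(): the state, without advancing time (a new reading comes with each control period).
- get_image(name): name is "scene" or "side" or "wrist"; returns (picture, depth): 400x640x3 uint8, blue, green, red; 400x640 float32, m along the optical axis (not along the pixel's ray), 0 where there is no reading.
- get_calibration(name): a dict with "fx", "fy", "cx", "cy" (pixels), "position" and "orientation" of the camera in the world. Camera axes: x right, y down, z forward; pixel columns grow to the right and rows downward; lengths in m; the calibration is good to about 2 mm. A picture is of the moment at which its call begins: read the wrist's pose just before it. get_calibration takes no time and is no camera call; for the wrist camera it gives the pose at the moment of the call.
- finish_job(): hands the job in, once; it reports no verdict.
Trained networks look in the newest picture that a camera, given by its name, has taken for a name from the list of things; names that differ only in an ending like _2 or _b are one class to them, and where a whole thing is asked for, a point or a joint stands for the part that bears it (a point fixed in the world has none). Each returns a list of dicts, best first, with "p" (0 to 1); they miss things now and then, are a little off and sometimes report something else, mostly with a low value. They report only what shows in the picture. A call takes as long as a camera call.
- look_for(camera, query): "centre" ([column, row] in pixels, amid what is visible of it).
- masks_of(camera, query): "region" (400x640 bool, what is visible of it) and "centre" ([column, row] in pixels, amid what is visible of it).
- tip_of(camera, query): "centre" ([column, row] in pixels: a listed point, or the origin of a listed thing).
The state is a dict: "t": time; "q": joint angles; "dq": joint speeds; "effort": joint torques, N m; "tool_pos": TCP position; "tool_rot": TCP orientation; "contact_force": force on the tool from outside, world axes, zero at the start; "wrist_torque": the same for the moment, N m; "opening": finger opening in m.
Only numpy, scipy, OpenCV 4.12 (cv2) and the standard library are available. Lean on these libraries where they do the work, as an engineer would, in place of code of your own. Each camera call takes 0.05 s, during which the arm holds its last target.

## Working session

There is one attempt and no reset: what is moved stays moved. The work goes in short steps, Python scripts to look and compute and a tool call to move; the robot and the scene stay as the last step left them, time stands still between calls to the robot, and variables do not carry over. Pictures are saved under pics/ and viewed, and the job is handed in when it is done.

Besides the shell and the picture viewer there is one more tool, called after ">>>" in YAML: its name, and indented under it one key for each argument. carry_out: Moves the arm, as the interface text tells. Shifts and turns lie within -1 to 1; 1 stands for 20 mm of shift or 0.1 rad of turn. Its arguments: {"type":"object","properties":{"increments":{"type":"array","items":{"type":"array"}},"squeeze":{"type":"number"}},"required":["increments"]}

```bash
mkdir -p pics; ls
python3 - <<'E'
from station import *
import cv2,numpy as np
o=get_obs();print(o)
for n in ["scene","side","wrist"]:
    p,d=get_image(n);cv2.imwrite(f"pics/a_{n}.png",p);np.save(f"a_{n}.npy",d)
    c=get_calibration(n);print(n,c)
    for q in ["gap","flap_hinge","flap_edge","jar","jar_center","chute","full_jar","chute_in","spatula"]:
        print(q,[(np.round(r["centre"],1).tolist(),round(r["p"],2)) for r in tip_of(n,q)[:2]])
E
```

```text
pics
{'t': 0.0, 'q': array([-1.19009733e-01,  5.33125008e-02,  1.61425495e+00, -1.51906163e-05,
        1.47599903e+00, -1.19002844e-01]), 'dq': array([ 0.00218527,  0.00135632, -0.00120433,  0.0002779 , -0.00160258,
        0.00067249]), 'effort': array([ 2.70554956e-04, -3.93670499e+01, -3.70175600e+01, -1.62778279e-04,
        6.93513779e-03, -6.06393527e-06]), 'tool_pos': array([6.24734034e-01, 2.45198184e-05, 4.03513502e-01]), 'tool_rot': array([1.76578567e-04, 1.57275798e+00, 1.68036439e-04]), 'contact_force': array([ 0.19294027, -0.17901904,  0.39294625]), 'wrist_torque': array([-0.07004469,  0.0236101 , -0.06263571]), 'opening': 0.08544848444659432}
scene {'fx': 499.0440634807901, 'fy': 499.0440634807901, 'cx': 317.4728226574952, 'cy': 205.9661641558471, 'position': array([ 1.51578702, -0.22807787,  0.99418449]), 'orientation': array([-1.87986771, -1.48225271,  0.6599455 ])}
gap [([317.0, 217.0], 0.57)]
flap_hinge [([329.8, 208.2], 0.95), ([338.8, 176.1], 0.25)]
flap_edge [([297.5, 216.4], 0.93)]
jar [([294.6, 202.1], 0.73)]
jar_center [([294.3, 197.8], 0.68)]
chute [([315.8,
[... 549 characters left out ...]
7, 209.6], 0.68)]
full_jar [([335.3, 163.8], 0.54)]
chute_in [([302.1, 211.8], 0.65)]
spatula [([356.9, 205.4], 0.65)]
wrist {'fx': 285.2103086738574, 'fy': 285.2103086738574, 'cx': 316.951947030976, 'cy': 194.45615476455097, 'position': array([0.62619586, 0.06670916, 0.3745797 ]), 'orientation': array([ 2.87321331e+00,  6.85732122e-04, -1.80741526e-03])}
gap [([267.3, 192.4], 0.69)]
flap_hinge [([281.8, 241.6], 0.74), ([248.3, 142.4], 0.58)]
flap_edge [([281.8, 241.8], 0.68), ([248.3, 142.7], 0.17)]
jar [([190.5, 231.2], 0.66)]
jar_center [([188.0, 238.2], 0.98)]
chute [([278.3, 170.8], 0.88)]
full_jar [([242.5, 318.9], 0.87)]
chute_in [([329.2, 154.2], 0.65)]
spatula [([113.2, 94.8], 0.9)]
```

View pics/a_wrist.png

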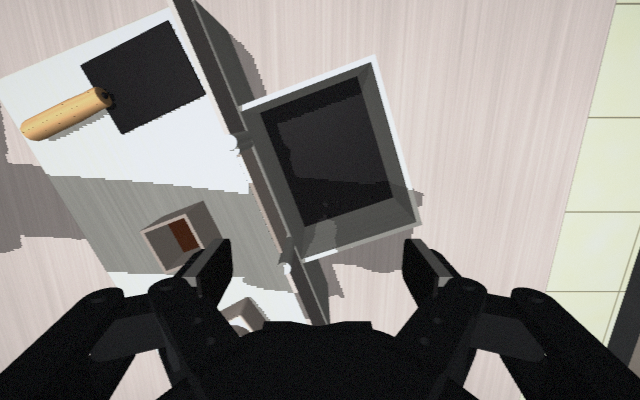

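View pics/a_scene.png

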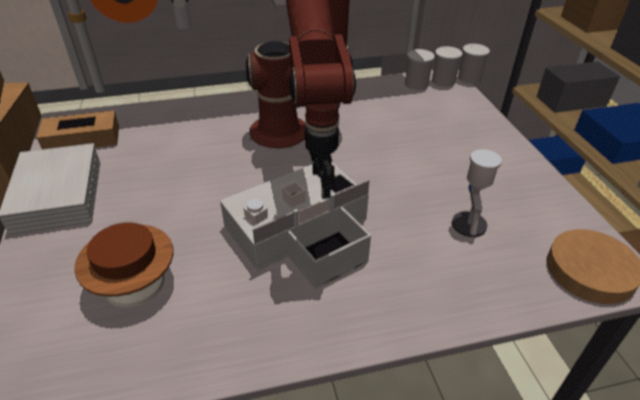

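View pics/a_side.png

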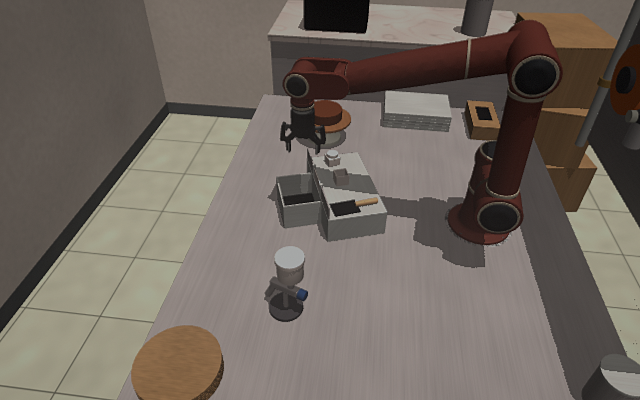

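```bash
cat > h.py <<'E'
import numpy as np,cv2
from scipy.spatial.transform import Rotation as R
from station import *
def cloud(d,c):
    v,u=np.mgrid[0:400,0:640]
    P=np.stack([(u-c["cx"])/c["fx"]*d,(v-c["cy"])/c["fy"]*d,d],-1)
    W=P@R.from_rotvec(c["orientation"]).as_matrix().T+c["position"]
    W[d<=0]=np.nan
    return W
def at_z(px,z,c):
    r=R.from_rotvec(c["orientation"]).as_matrix()@np.array([(px[0]-c["cx"])/c["fx"],(px[1]-c["cy"])/c["fy"],1])
    p=np.array(c["position"]);return p+r*(z-p[2])/r[2]
E
python3 - <<'E'
from h import *
allp=[]
for n in ["wrist","scene","side"]:
    c=get_calibration(n);W=cloud(np.load(f"a_{n}.npy"),c);np.save(f"W_{n}.npy",W)
    # top-down map 1mm, x .45-.95 , y -.3..+.3
    m=(W[...,0]>.4)&(W[...,0]<1.0)&(W[...,1]>-.35)&(W[...,1]<.35)&(W[...,2]<.2)&(W[...,2]>.0)
    Q=W[m]
    img=np.zeros((700,600,3),np.uint8)
    ix=((Q[:,0]-.4)*1000).astype(int);iy=((.35-Q[:,1])*1000).astype(int)
    col=cv2.applyColorMap(np.clip(Q[:,2]/.17*255,0,255).astype(np.uint8)[:,None],cv2.COLORMAP_JET)[:,0]
    o=np.argsort(Q[:,2])
    for a,b,k in zip(ix[o],iy[o],col[o]): cv2.circle(img,(int(a),int(b)),1,k.tolist(),-1)
    cv2.imwrite(f"pics/top_{n}.png",cv2.resize(img,(514,600)))
    zz=W[...,2]; z=zz[m]
    print(n,"deck z",np.median(z[(z>.09)&(z<.11)]), m.sum())
c=get_calibration("wrist")
print(at_z((188,238.2),.12,c),at_z((190.5,231.2),.1,c),at_z((267.3,192.4),.1,c),at_z((278.3,170.8),0,c))
c=get_calibration("scene")
print("s",at_z((294.3,197.8),.12,c),at_z((297.5,216.4),.124,c),at_z((329.8,208.2),.1,c),at_z((317,217),.1,c))
c=get_calibration("side")
print("d",at_z((338.6,178.9),.12,c),at_z((311.8,187.4),.1,c),at_z((322.7,193.1),.1,c))
E
```

```text
wrist deck z 0.10100506589731476 124554
scene deck z 0.09920645414179907 23460
side deck z 0.10137691294372475 15063
[ 0.50118653 -0.04725949  0.12      ] [ 0.49489596 -0.04835939  0.1       ] [ 0.57636981 -0.00670891  0.1       ] [ 0.57424398 -0.00365842  0.        ]
s [ 0.51497088 -0.04531789  0.12      ] [ 0.5930493  -0.05291067  0.124     ] [0.55588861 0.04291671 0.1       ] [0.58168308 0.00135403 0.1       ]
d [ 0.50122614 -0.03197909  0.12      ] [0.59182237 0.00396724 0.1       ] [0.54997091 0.03011505 0.1       ]
```

View pics/top_wrist.png

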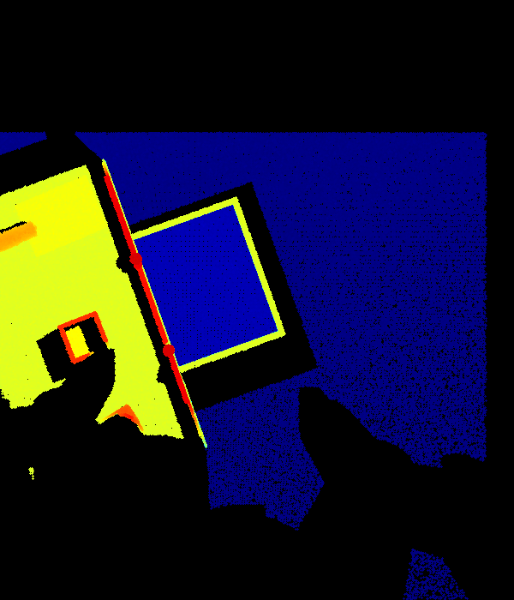

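View pics/top_scene.png

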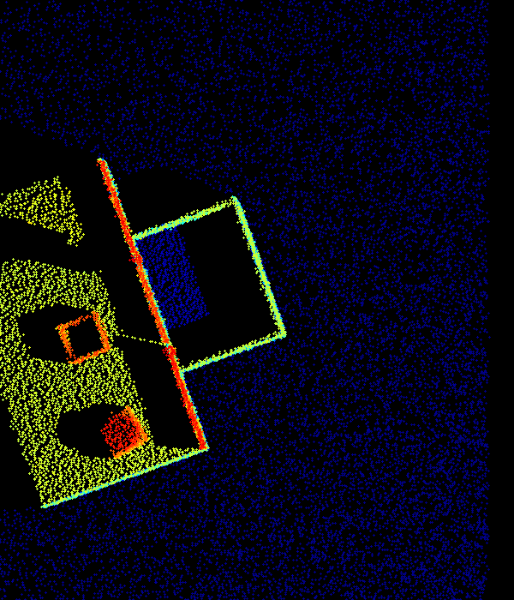

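Run:
```python
from h import *
from scipy.optimize import minimize
for n in ["wrist","scene","side"]:
    W=np.load(f"W_{n}.npy").reshape(-1,3);W=W[np.isfinite(W[:,0])]
    W=W[(abs(W[:,0]-.6)<.25)&(abs(W[:,1])<.35)]
    # initial chute frame
    p=np.array([.577,-.003]);yaw=0.33
    for it in range(6):
        u=np.array([np.cos(yaw),np.sin(yaw)]);w=np.array([-u[1],u[0]])
        L=np.c_[(W[:,:2]-p)@u,(W[:,:2]-p)@w,W[:,2]]
        f=(abs(L[:,0])<.007)&(abs(L[:,1])<.185)&(L[:,2]>.147)&(L[:,2]<.152)&(abs(abs(L[:,1])-.057)>.009)&(abs(L[:,1])>.05)
        k=np.polyfit(L[f,1],L[f,0],1)
        yaw-=k[0]; p=p+u*k[1]
    # far wall outer/inner for yaw check & sides
    wl=(L[:,2]>.094)&(L[:,2]<.106)
    fw=wl&(L[:,0]>.122)&(L[:,0]<.143)&(abs(L[:,1])<.07)
    s1=wl&(L[:,1]>.073)&(L[:,1]<.092)&(L[:,0]>.02)&(L[:,0]<.12)
    s2=wl&(L[:,1]<-.073)&(L[:,1]>-.092)&(L[:,0]>.02)&(L[:,0]<.12)
    po=(abs(L[:,0])<.009)&(L[:,2]>.1525)&(L[:,2]<.157)
    a=po&(L[:,1]>.04)&(L[:,1]<.075);b=po&(L[:,1]<-.04)&(L[:,1]>-.075)
    print(n,"p",p,"yaw",yaw,f.sum(),"far",np.median(L[fw,0]),"sides",np.median(L[s1,1]),np.median(L[s2,1]),"posts",L[a].mean(0),L[b].mean(0),a.sum(),b.sum())
    fl=(abs(L[:,0])<.01)&(abs(L[:,1])<.048)&(L[:,2]>.142)&(L[:,2]<.147)
    print(" flap top",np.median(L[fl],0),fl.sum(), np.percentile(L[fl,1],[1,99]) if fl.any() else '')
    # jar rim
    for lo,hi,nm in[(-.12,.045,"jar"),]:
        j=(L[:,2]>.137)&(L[:,2]<.1435)&(L[:,0]<-.025)&(L[:,0]>-.13)&(abs(L[:,1])<.06)
        pts=(L[j,:2]*1000).astype(np.float32)
        r=cv2.minAreaRect(pts);print(" jar rect chute-frame",r,j.sum())
        print(np.round(cv2.boxPoints(r),1).tolist())
    fj=(L[:,2]>.105)&(L[:,2]<.16)&(L[:,0]<-.01)&(L[:,1]<-.07)
    if fj.any(): print(" fulljar range",np.percentile(L[fj],[2,98],axis=0).round(3).tolist())
    sp=(L[:,2]>.103)&(L[:,2]<.16)&(L[:,0]<-.01)&(L[:,1]>.07)
    if sp.any(): print(" spat range",np.percentile(L[sp],[2,98],axis=0).round(3).tolist())
```

```text
wrist p [ 0.57696   -0.0030137] yaw 0.34360555574255025 1219 far 0.13125603952984183 sides 0.07937624413885128 -0.08373144207724843 posts [-1.12827343e-04  5.42342991e-02  1.54598470e-01] [-1.28928698e-04 -5.94717798e-02  1.54482327e-01] 213 153
 flap top [0.00018721 0.00164059 0.14537953] 584 [-0.04688354  0.04568392]
 jar rect chute-frame ((-88.1221923828125, -12.097076416015625), (47.954315185546875, 46.209228515625), 2.0588455200195312) 743
[[-112.9000015258789, 10.100000381469727], [-111.30000305175781, -36.0], [-63.29999923706055, -34.29999923706055], [-65.0, 11.899999618530273]]
 fulljar range [[-0.093, -0.134, 0.106], [-0.061, -0.104, 0.143]]
 spat range [[-0.171, 0.1, 0.103], [-0.023, 0.161, 0.121]]
scene p [ 0.57675636 -0.00308345] yaw 0.34304734267419756 117 far 0.1327506616249063 sides 0.07897594535074148 -0.08612864663676861 posts [-0.00202561  0.055809    0.1533467 ] [-0.00107338 -0.06091454  0.15395039] 7 7
 flap top [ 2.27047570e-05 -1.08744150e-02  1.43788877e-01] 43 [-0.0477013   0.04088835]
 jar rect chute-frame ((-87.87016296386719, -12.998434066772461), (50.65233
[... 350 characters left out ...]
48314 -0.0037428] yaw 0.3469950390525386 44 far 0.13235556485220357 sides 0.08216437585294992 -0.08417038602582458 posts [0.00043558 0.05774825 0.15450064] [ 0.00093798 -0.05870597  0.15485821] 8 6
 flap top [-0.00019393 -0.00162028  0.14503336] 15 [-0.04599094  0.03347506]
 jar rect chute-frame ((-87.29283905029297, -10.750375747680664), (46.000511169433594, 51.9777717590332), 0.12754777073860168) 45
[[-110.4000015258789, 15.199999809265137], [-110.19999694824219, -36.79999923706055], [-64.19999694824219, -36.70000076293945], [-64.4000015258789, 15.300000190734863]]
 fulljar range [[-0.179, -0.161, 0.105], [-0.032, -0.081, 0.151]]
 spat range [[-0.181, 0.076, 0.103], [-0.021, 0.177, 0.123]]
```

>>> carry_out:
  increments:
    - [[0,0,0.5],[-0.72,-0.21,0],1]
    - [[0,0,0.5],[-0.72,-0.21,0],1]
    - [[0,0,0.5],[-0.72,-0.21,0],1]
    - [[0,0,0.5],[-0.72,-0.21,0],1]
    - [[0,0,0.5],[-0.72,-0.21,0],1]
    - [[0,0,0.5],[-0.72,-0.21,0],1]
    - [[0,0,0.4],[-0.72,-0.21,0],1]
    - [[0,0,0.4],[-0.72,-0.21,0],1]

```text
t: 2.3
tool_pos: [0.5066, -0.0342, 0.4046]
tool_rot: [-0.311, 1.548, 0.311]
contact_force: [-0.4, 0.1, -0.1]
opening: 0.0857
```

```bash
cat >> h.py <<'E'
O=np.array([.5778,-.0053]);YAW=.3436
U=np.array([np.cos(YAW),np.sin(YAW)]);V=np.array([-U[1],U[0]])
def st():
    o=get_obs();M=R.from_rotvec(o["tool_rot"]).as_matrix()
    d=np.array(o["tool_pos"][:2])-O
    print("t",round(o["t"],2),"local mm",(d@U*1000).round(1),(d@V*1000).round(1),"z",o["tool_pos"][2].round(4),"yaw-rel",round(np.arctan2(M[1,2],M[0,2])-YAW,3),"xaxis",M[:,0].round(3),"F",np.round(o["contact_force"],1),"op",round(o["opening"],4))
def local(n,tag):
    st();p,d=get_image(n);c=get_calibration(n);cv2.imwrite(f"pics/{tag}.png",p)
    W=cloud(d,c);L=np.stack([(W[...,:2]-O)@U*1000,(W[...,:2]-O)@V*1000,W[...,2]*1000],-1)
    return p,L
def side(L,f,tag,lim=((-180,160),(0,260)),y=(-200,200)):
    # side view x-z of points with y in range ; and top
    Q=L.reshape(-1,3);Q=Q[np.isfinite(Q[:,0])];Q=Q[(Q[:,1]>y[0])&(Q[:,1]<y[1])]
    img=np.zeros((520,680),np.uint8)
    ix=((Q[:,0]-lim[0][0])*2).astype(int);iz=(520-Q[:,2]*2).astype(int)
    m=(ix>=0)&(ix<680)&(iz>=0)&(iz<520);img[iz[m],ix[m]]=255
    cv2.imwrite(f"pics/{tag}_xz.png",img)
E
python3 - <<'E'
from h import *
p,L=local("wrist","b_wrist")
j=(L[...,2]>137)&(L[...,2]<143.5)&(L[...,0]<-40)&(L[...,0]>-130)&(L[...,1]<30)&(L[...,1]>-60)
print(cv2.minAreaRect(L[j][:,:2].astype(np.float32)),j.sum())
p,L=local("side","b_side");side(L,0,"b_side",y=(-35,35))
cv2.imwrite("pics/b_sidez.png",cv2.resize(p[100:260,240:440],None,fx=4,fy=3.7))
E
```

```text
t 2.3 local mm -76.8 -3.3 z 0.4046 yaw-rel 0.053 xaxis [ 0.001  0.    -1.   ] F [-0.4  0.1 -0.1] op 0.0857
((-89.67742156982422, -9.746862411499023), (45.95463562011719, 46.63808822631836), 1.403510570526123) 813
t 2.35 local mm -78.0 -3.1 z 0.4045 yaw-rel 0.054 xaxis [-0.001 -0.    -1.   ] F [ 0.4  0.2 -0.2] op 0.0854
```

View pics/b_wrist.png

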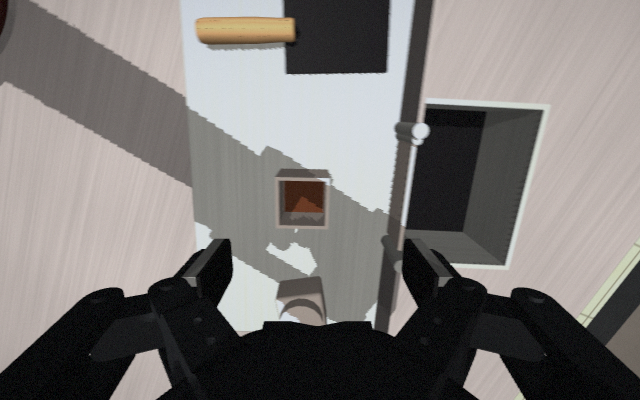

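View pics/b_side_xz.png

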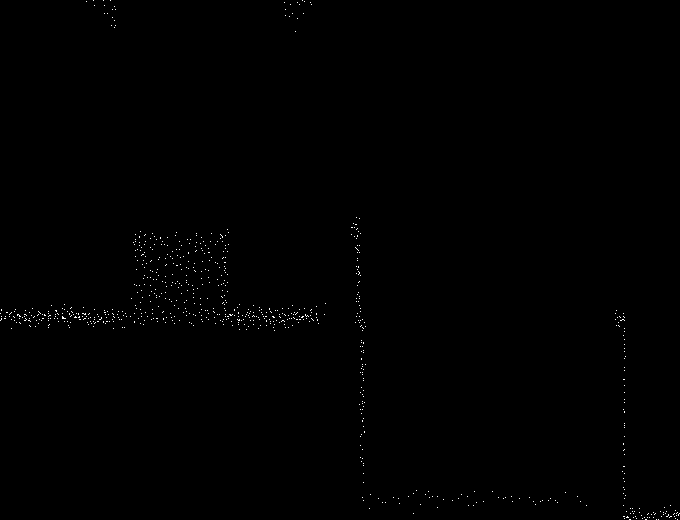

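View pics/b_sidez.png

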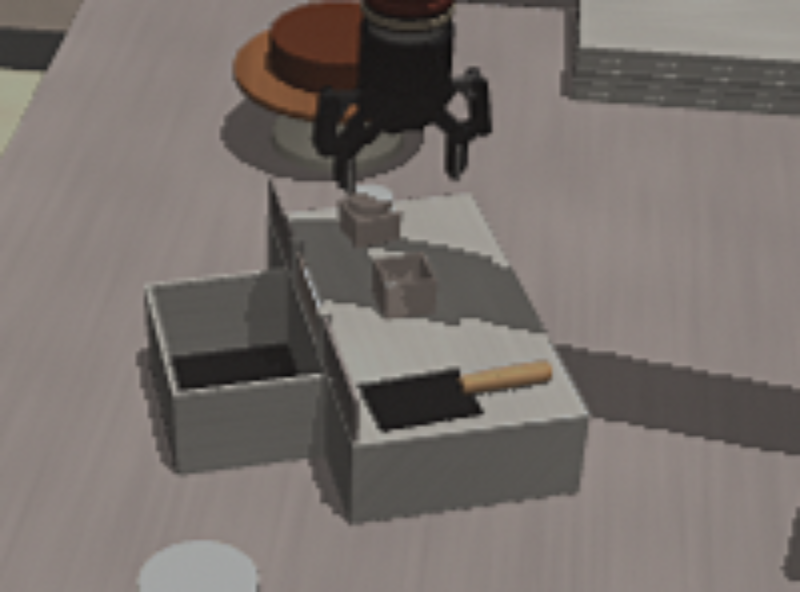

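Run:
```python
from h import *
from station import *
o=get_obs()
M=R.from_rotvec(o["tool_rot"]).as_matrix()
st()
for n in ["side","scene"]:
    p,d=get_image(n);W=cloud(d,get_calibration(n)).reshape(-1,3);W=W[np.isfinite(W[:,0])]
    T=(W-o["tool_pos"])@M*1000
    T=T[(T[:,0]>0)&(T[:,0]<175)&(abs(T[:,1])<90)&(abs(T[:,2])<130)&(W[:,2]>.2)]
    for a in range(20,175,10):
        s=T[(T[:,0]>=a)&(T[:,0]<a+10)]
        if len(s): print(n,a,len(s),"z",s[:,2].min().round(),s[:,2].max().round(),"inner",s[s[:,2]<0,2].max().round() if (s[:,2]<0).any() else None,s[s[:,2]>0,2].min().round() if (s[:,2]>0).any() else None,"y",s[:,1].min().round(),s[:,1].max().round())
```

```text
t 2.4 local mm -77.1 -3.2 z 0.4047 yaw-rel 0.051 xaxis [ 0.001 -0.    -1.   ] F [0.4 0.5 0.2] op 0.0855
side 20 62 z -36.0 36.0 inner -2.0 0.0 y -2.0 43.0
side 30 66 z -37.0 36.0 inner -1.0 1.0 y -4.0 42.0
side 40 23 z -18.0 35.0 inner -1.0 5.0 y -7.0 37.0
side 50 87 z -67.0 67.0 inner -1.0 2.0 y -10.0 20.0
side 60 131 z -71.0 68.0 inner -1.0 1.0 y -11.0 24.0
side 70 91 z -71.0 69.0 inner -1.0 1.0 y -6.0 24.0
side 80 78 z -72.0 71.0 inner -0.0 1.0 y -12.0 22.0
side 90 100 z -72.0 71.0 inner -3.0 2.0 y -17.0 21.0
side 100 83 z -74.0 73.0 inner -34.0 32.0 y -14.0 18.0
side 110 36 z -73.0 71.0 inner -45.0 37.0 y -4.0 16.0
side 120 29 z -59.0 55.0 inner -43.0 43.0 y -9.0 17.0
side 130 25 z -54.0 54.0 inner -43.0 42.0 y -7.0 16.0
side 140 25 z -57.0 55.0 inner -43.0 44.0 y -1.0 16.0
side 150 10 z -52.0 51.0 inner -44.0 43.0 y -3.0 13.0
scene 20 121 z -12.0 41.0 inner -0.0 1.0 y -40.0 28.0
scene 30 119 z -14.0 40.0 inner -0.0 1.0 y -38.0 27.0
scene 40 68 z -6.0 41.0 inner -3.0 1.0 y -39.0 20.0
scene 50 84 z -65.0 71.0 inner -57.0 17.0 y -13.0 12.0
scene 60 144 z -64.0 72.0 inner -1.0 1.0 y -22.0 13.0
scene 70 125 z -70.0 73.0 inner -1.0 3.0 y -22.0 13.0
scene 80 122 z -73.0 76.0 inner -5.0 15.0 y -21.0 13.0
scene 90 112 z -75.0 76.0 inner -3.0 0.0 y -20.0 12.0
scene 100 120 z -73.0 77.0 inner -29.0 31.0 y -18.0 12.0
scene 110 54 z -69.0 74.0 inner -41.0 36.0 y -14.0 13.0
scene 120 51 z -55.0 59.0 inner -39.0 44.0 y -12.0 11.0
scene 130 57 z -49.0 60.0 inner -39.0 44.0 y -14.0 11.0
scene 140 55 z -54.0 58.0 inner -38.0 43.0 y -14.0 9.0
scene 150 42 z -46.0 57.0 inner -40.0 45.0 y -13.0 10.0
scene 160 5 z -46.0 50.0 inner -44.0 49.0 y -6.0 3.0
```

>>> carry_out:
  increments:
    - [[0,0,0],[0,0,-0.8],1]
    - [[0,0,0],[0,0,-0.8],1]
    - [[0,0,0],[0,0,-0.8],1]
    - [[0,0,0],[0,0,-0.8],1]
    - [[0,0,0],[0,0,-0.8],1]
    - [[0,0,0],[0,0,-0.8],1]
    - [[0,0,0],[0,0,-0.8],1]
    - [[0,0,0],[0,0,-0.7],1]

```text
t: 3.3
tool_pos: [0.51, -0.0325, 0.2679]
tool_rot: [-0.308, 1.548, 0.309]
contact_force: [-0.0, 0.3, 0.5]
opening: 0.0854
```

Run:
```python
from h import *
p,L=local("wrist","c_wrist")
p,L=local("side","c_side");side(L,0,"c_side",y=(-35,35))
cv2.imwrite("pics/c_sidez.png",cv2.resize(p[100:260,240:440],None,fx=4,fy=3.7))
st()
```

```text
t 3.3 local mm -73.0 -2.8 z 0.2679 yaw-rel 0.049 xaxis [ 0.001  0.001 -1.   ] F [-0.   0.3  0.5] op 0.0854
t 3.35 local mm -74.0 -2.2 z 0.2651 yaw-rel 0.049 xaxis [-0.004  0.002 -1.   ] F [-2.3 -0.3 -2. ] op 0.0852
t 3.4 local mm -73.9 -2.3 z 0.2664 yaw-rel 0.049 xaxis [-0.004  0.002 -1.   ] F [ 0.2 -0.5 -0.9] op 0.0853
```

View pics/c_wrist.png

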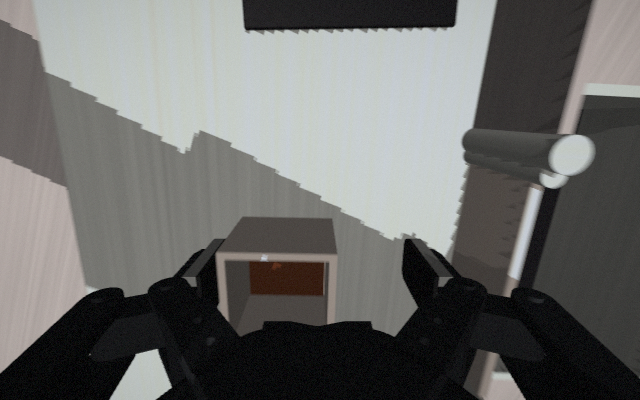

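View pics/c_side_xz.png

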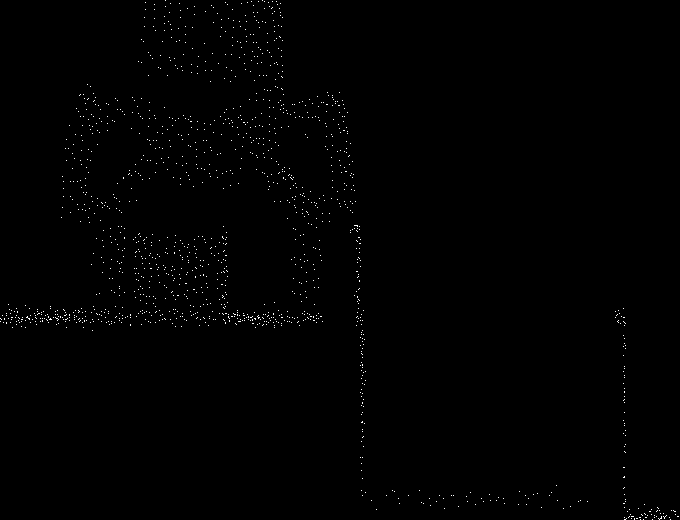

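View pics/c_sidez.png

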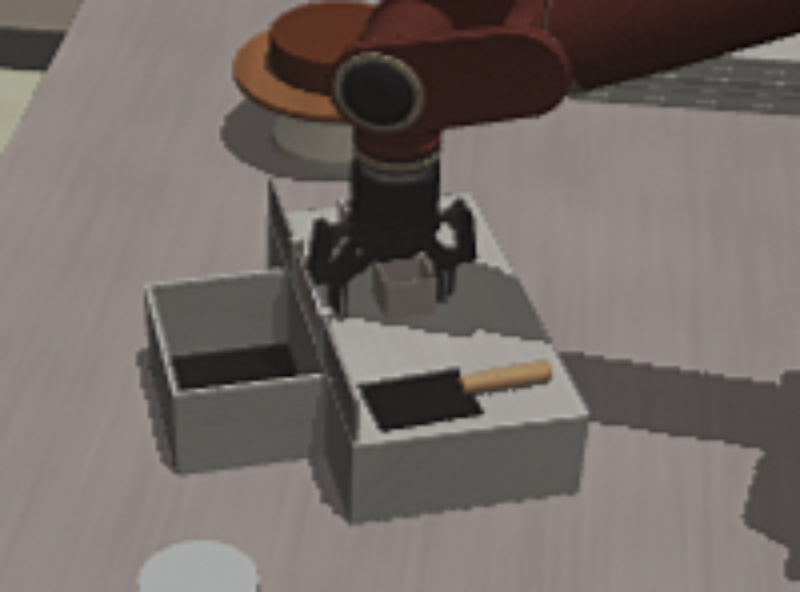

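>>> carry_out:
  increments:
    - [[0,0,0],[0,0,0.3],1]
    - [[0,0,0],[0.23,0.08,0],1]
    - [[0,0,0],[0.23,0.08,0],1]
    - [[0,0,0],[0.23,0.08,0],1]
    - [[0,0,0],[0.23,0.08,0],1]
    - [[0,0,0],[0.23,0.08,0],1]

```text
t: 4.0
tool_pos: [0.5349, -0.0239, 0.2757]
tool_rot: [-0.307, 1.549, 0.309]
contact_force: [-1.3, 0.3, -0.8]
opening: 0.0853
```

Run:
```python
from h import *
p,L=local("side","d_side");side(L,0,"d_side",y=(-35,35))
cv2.imwrite("pics/d_sidez.png",cv2.resize(p[140:260,240:400],None,fx=5,fy=5))
st()
```

```text
t 4.0 local mm -46.7 -3.0 z 0.2757 yaw-rel 0.049 xaxis [-0.     0.001 -1.   ] F [-1.3  0.3 -0.8] op 0.0853
t 4.05 local mm -46.1 -3.1 z 0.2759 yaw-rel 0.049 xaxis [ 0.001  0.001 -1.   ] F [-1.  -0.5  0.1] op 0.0853
```

View pics/d_sidez.png

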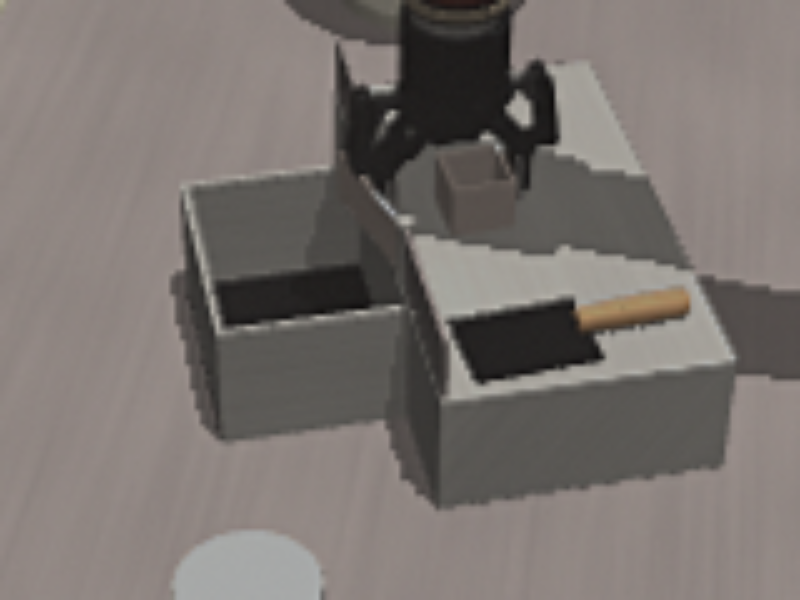

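View pics/d_side_xz.png

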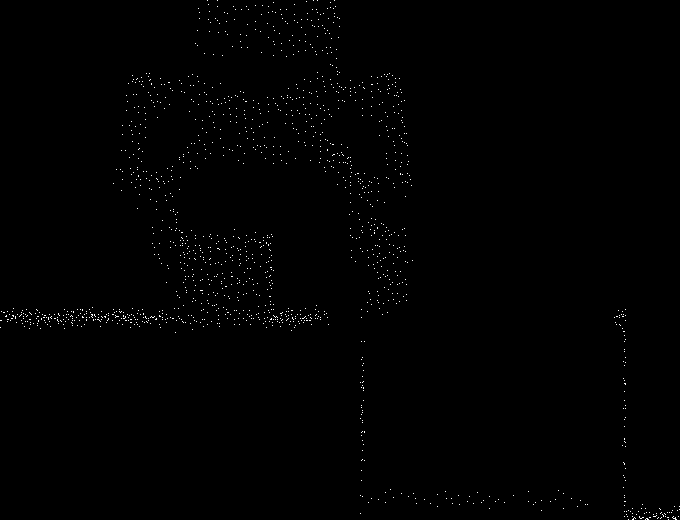

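>>> carry_out:
  increments:
    - [[0,0,0],[0.23,0.08,-0.05],1]
    - [[0,0,0],[0.23,0.08,-0.05],1]
    - [[0,0,0],[0.23,0.08,0],1]
    - [[0,0,0],[0.23,0.08,0],1]
    - [[0,0,0],[0.23,0.08,0],1]
    - [[0,0,0],[0.23,0.08,0],1]
    - [[0,0,0],[0.23,0.08,0],1]

```text
t: 4.75
tool_pos: [0.5701, -0.0119, 0.2735]
tool_rot: [-0.308, 1.549, 0.308]
contact_force: [-1.1, -0.7, 0.9]
opening: 0.0852
```

Run:
```python
from h import *
p,L=local("side","e_side");side(L,0,"e_side",y=(-35,35))
a=cv2.resize(p[140:240,260:400],None,fx=4,fy=4)
p,L=local("scene","e_scene")
b=cv2.resize(p[150:290,220:420],None,fx=3.5,fy=3.5)
cv2.imwrite("pics/e_a.png",a);cv2.imwrite("pics/e_b.png",b)
st()
```

```text
t 4.75 local mm -9.5 -3.6 z 0.2735 yaw-rel 0.049 xaxis [-0.001  0.    -1.   ] F [-1.1 -0.7  0.9] op 0.0852
t 4.8 local mm -9.0 -3.7 z 0.2736 yaw-rel 0.049 xaxis [ 0.  0. -1.] F [-1.2 -1.   0.2] op 0.0854
t 4.85 local mm -9.2 -3.7 z 0.2736 yaw-rel 0.049 xaxis [ 0.  0. -1.] F [ 0.2 -2.6 -0.2] op 0.0854
```

View pics/e_a.png

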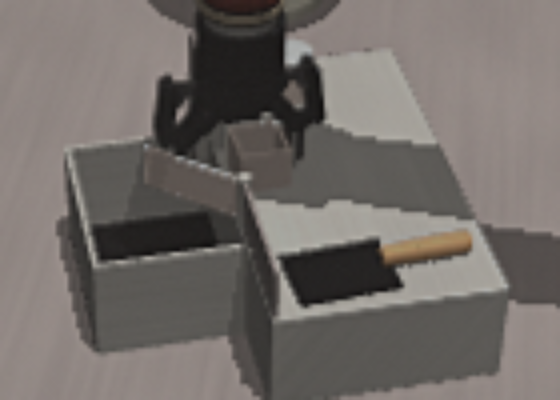

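View pics/e_b.png

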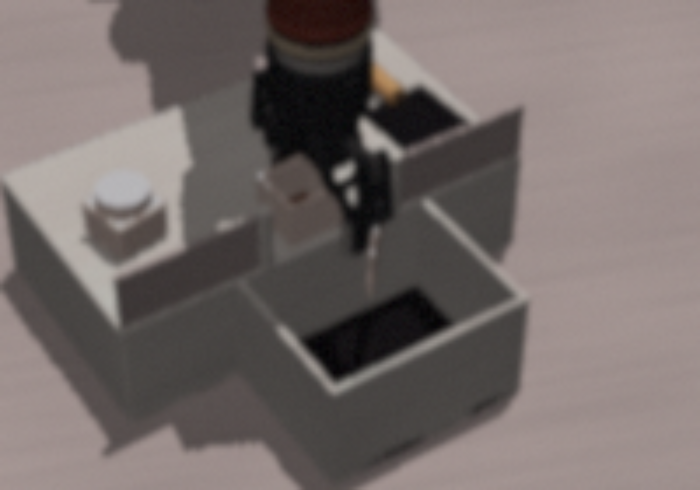

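View pics/e_side_xz.png

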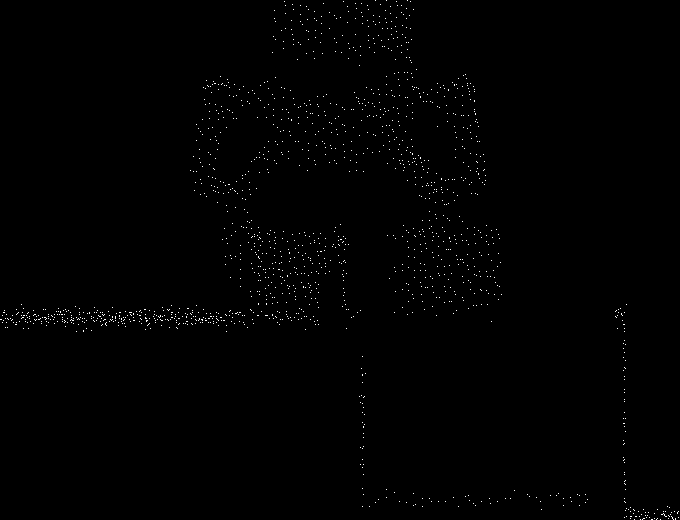

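>>> carry_out:
  increments:
    - [[0,0,0],[0.23,0.09,0],1]
    - [[0,0,0],[0.23,0.09,0],1]
    - [[0,0,0],[0.23,0.09,0],1]
    - [[0,0,0],[0.23,0.09,0],1]
    - [[0,0,0],[0.23,0.09,0],1]

```text
t: 5.35
tool_pos: [0.5948, -0.0024, 0.2736]
tool_rot: [-0.308, 1.549, 0.308]
contact_force: [-1.3, -0.8, 0.1]
opening: 0.0856
```

Run:
```python
from h import *
p,L=local("side","f_side");side(L,0,"f_side",y=(-35,35))
a=cv2.resize(p[140:240,260:400],None,fx=4,fy=4)
p,L=local("scene","f_scene")
b=cv2.resize(p[150:290,220:420],None,fx=3.5,fy=3.5)
b=b[:400];cv2.imwrite("pics/f_a.png",a);cv2.imwrite("pics/f_b.png",b)
```

```text
t 5.35 local mm 17.0 -3.0 z 0.2736 yaw-rel 0.049 xaxis [ 0.  0. -1.] F [-1.3 -0.8  0.1] op 0.0856
t 5.4 local mm 17.5 -3.0 z 0.2737 yaw-rel 0.049 xaxis [ 0.001  0.    -1.   ] F [-0. -1.  0.] op 0.0852
```

View pics/f_a.png

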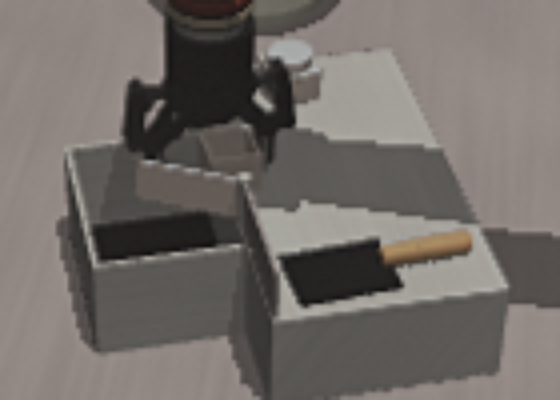

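View pics/f_b.png

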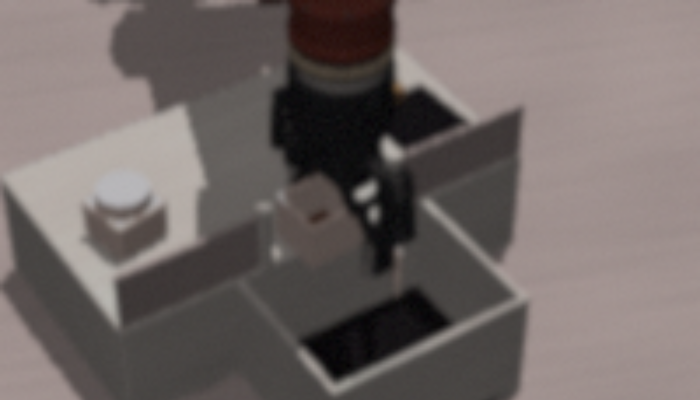

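>>> carry_out:
  increments:
    - [[0,0,0],[0.19,0.08,0],1]
    - [[0,0,0],[0.19,0.08,0],1]
    - [[0,0,0],[0.19,0.08,0],1]
    - [[0,0,0],[0.19,0.08,0],1]
    - [[0,0,0],[0.1,0.04,0],1]
    - [[0,0,0],[0,0,0],1]

```text
t: 6.05
tool_pos: [0.6139, 0.0056, 0.2738]
tool_rot: [-0.308, 1.547, 0.308]
contact_force: [-1.0, -0.8, 0.3]
opening: 0.0854
```

Run:
```python
from h import *
p,L=local("side","g_side")
a=cv2.resize(p[140:240,260:400],None,fx=4,fy=4)
p,L=local("scene","g_scene")
b=cv2.resize(p[150:290,220:420],None,fx=3.5,fy=3.5)
b=b[:400];cv2.imwrite("pics/g_a.png",a);cv2.imwrite("pics/g_b.png",b)
```

```text
t 6.05 local mm 37.6 -1.9 z 0.2738 yaw-rel 0.049 xaxis [ 0.002  0.    -1.   ] F [-1.  -0.8  0.3] op 0.0854
t 6.1 local mm 37.6 -1.9 z 0.2737 yaw-rel 0.049 xaxis [ 0.002  0.    -1.   ] F [-0.5 -0.8  0.2] op 0.0854
```

View pics/g_a.png

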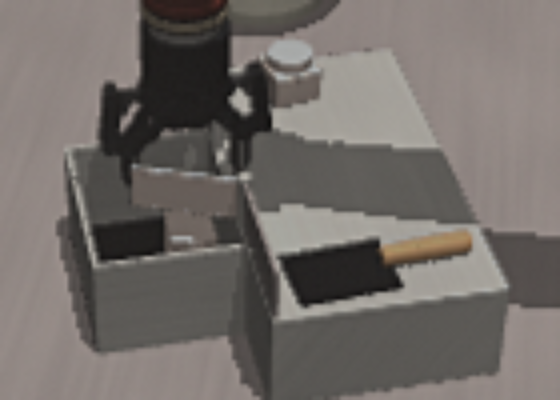

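View pics/g_b.png

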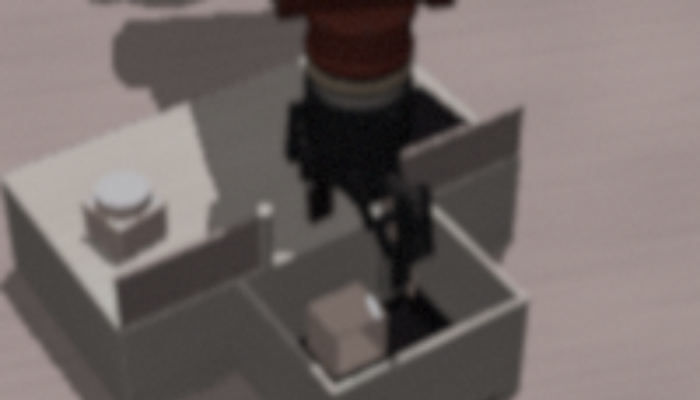

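>>> carry_out:
  increments:
    - [[0,0,0],[-0.36,-0.13,0],1]
    - [[0,0,0],[-0.36,-0.13,0],1]
    - [[0,0,0],[-0.36,-0.13,0],1]
    - [[0,0,0],[-0.36,-0.13,0],1]
    - [[0,0,0],[-0.36,-0.13,0],1]
    - [[0,0,0],[-0.36,-0.13,0],1]
    - [[0,0,0],[-0.36,-0.13,0],1]
    - [[0,0,0],[-0.36,-0.13,0],1]

```text
t: 6.95
tool_pos: [0.5511, -0.0173, 0.2743]
tool_rot: [-0.308, 1.546, 0.307]
contact_force: [0.3, -1.0, 0.2]
opening: 0.0851
```

```bash
python3 -c "
from h import *
st()"
```

```text
t 6.95 local mm -29.2 -2.3 z 0.2743 yaw-rel 0.048 xaxis [ 0.003 -0.    -1.   ] F [ 0.3 -1.   0.2] op 0.0851
```

>>> carry_out:
  increments:
    - [[0,0,0],[-0.36,-0.13,0],1]
    - [[0,0,0],[-0.36,-0.13,0],1]
    - [[0,0,0],[-0.36,-0.13,0],1]
    - [[0,0,0],[-0.36,-0.13,0],1]
    - [[0,0,0],[-0.36,-0.13,0],1]
    - [[0,0,0],[-0.3,-0.1,0],1]
    - [[0,0,0],[-0.1,0,0],1]
    - [[0,0,0],[0,0,0],1]

```text
t: 7.75
tool_pos: [0.502, -0.0334, 0.274]
tool_rot: [-0.307, 1.546, 0.308]
contact_force: [-0.0, -0.1, 0.0]
opening: 0.0854
```

```bash
python3 -c "
from h import *
st()"
```

```text
t 7.75 local mm -80.9 -1.0 z 0.274 yaw-rel 0.048 xaxis [ 0.003  0.001 -1.   ] F [-0.  -0.1  0. ] op 0.0854
```

>>> carry_out:
  increments:
    - [[0,0,0],[0,0,0.6],1]
    - [[0,0,0],[0,0,0.8],1]
    - [[0,0,0],[0,0,0.8],1]
    - [[0,0,0],[0,0,0.8],1]
    - [[0,0,0],[0,0,0.8],1]
    - [[0,0,0],[0,0,0.8],1]
    - [[0,0,0],[0,0,0.8],1]
    - [[0,0,0],[0,0,0],1]

```text
t: 8.55
tool_pos: [0.5032, -0.0328, 0.3931]
tool_rot: [-0.309, 1.54, 0.307]
contact_force: [-0.3, -0.5, 0.6]
opening: 0.0855
```

Run:
```python
from h import *
p,L=local("wrist","i_wrist")
fl=(abs(L[...,0])<12)&(abs(L[...,1])<46)&(L[...,2]>138)&(L[...,2]<149)
Q=L[fl];print("flap x vs y",len(Q),np.polyfit(Q[:,1],Q[:,0],1) if len(Q)>5 else None)
p,L=local("side","i_side")
a=cv2.resize(p[110:260,240:440],None,fx=4,fy=4)
p,L=local("scene","i_scene")
fl=(abs(L[...,0])<12)&(abs(L[...,1])<46)&(L[...,2]>138)&(L[...,2]<149)
Q=L[fl];print("flap scene",len(Q),np.polyfit(Q[:,1],Q[:,0],1) if len(Q)>5 else None)
j=(L[...,0]>6)&(L[...,0]<126)&(abs(L[...,1])<76)&(L[...,2]>15)&(L[...,2]<70)
print("jar in chute pts",j.sum(),np.median(L[j],0),L[j].max(0))
b=cv2.resize(p[150:290,220:420],None,fx=3.5,fy=3.5)
cv2.imwrite("pics/i_a.png",a);cv2.imwrite("pics/i_b.png",b)
```

```text
t 8.55 local mm -79.5 -0.7 z 0.3931 yaw-rel 0.05 xaxis [ 0.009  0.    -1.   ] F [-0.3 -0.5  0.6] op 0.0855
flap x vs y 683 [ 0.00584948 -2.04789934]
t 8.6 local mm -79.7 -0.6 z 0.3918 yaw-rel 0.05 xaxis [ 0.007  0.001 -1.   ] F [-0.5 -0.8  0.5] op 0.0854
t 8.65 local mm -80.0 -0.5 z 0.3902 yaw-rel 0.05 xaxis [ 0.004  0.001 -1.   ] F [-0.9 -0.1 -0.7] op 0.0854
flap scene 81 [-0.00801817  0.0299225 ]
jar in chute pts 322 [ 35.98026752 -14.28448829  51.48383154] [56.43295932 73.19742488 69.77063985]
```

View pics/i_a.png

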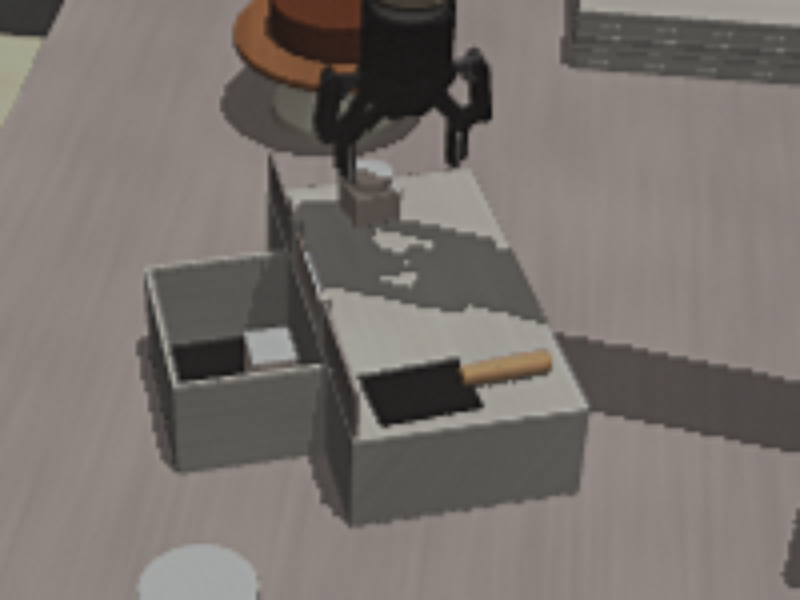

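View pics/i_b.png

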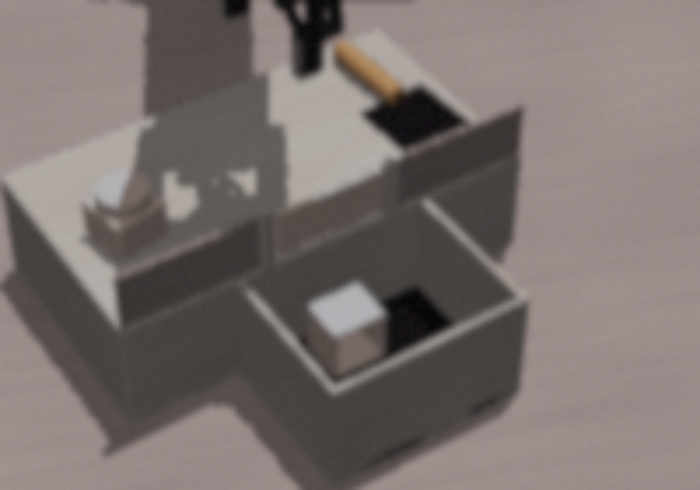

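View pics/i_wrist.png

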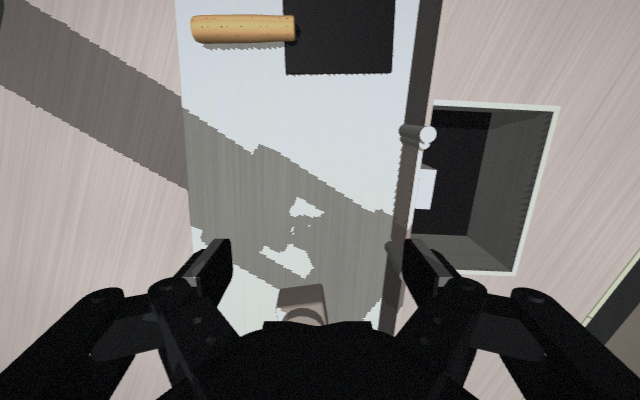

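The pictures show the jar upside down on the chute floor (scene crop about 345,325). The flap is in line with the fence and the gripper is clear. The full jar, spatula and cake look unmoved, so I am handing in.

```bash
python3 -c "
from station import *
print(finish_job())"
```

```text
the job is handed in; nothing more can be done
None
```

The empty jar is in the chute and the flap is shut behind it; I handed the job in at about 8.7 s of the 32 s allowed.

**What I did:** I lowered the open gripper with one finger just in front of the flap and the other behind the jar. I pushed along the chute's x axis, so the front finger held the flap open while the rear finger slid the jar through the gap until it dropped in. I then backed out so the flap closed behind the finger, and lifted clear.

**Last checks:**
- **Jar:** the scene picture shows it upside down on the chute floor, below the bottom of the flap.
- **Flap:** its fitted line is within 0.01 rad of the fence in both the wrist and scene views. The wrist view put it about 2 mm nearer the robot than the scene view, which is within the calibration error.
- **Contact with the flap:** the jar stayed well behind the flap in every picture I took. I have no picture of the drop itself, so for that moment I rely on the estimated clearance of about 20 mm.
- **Forces:** the readings I took stayed below about 4 N.
- **Bystanders:** the lidded jar, spatula and cake stand look unmoved. The spray gun was only partly visible in my last crops, but the arm never came near it.

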